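# Lay stray pressed-tea pieces in the drying trays of their kind

## Task

Four pieces of pressed tea were left loose on the bench: two round nests, a brick and a square. Lay each one flat in the drying tray that already holds a piece of its kind, the brick and the square lined up parallel to the one beside them, with a clear gap between neighbours so that air can pass, and leave the pieces already in the trays where they lie.

Things in the scene. Friction and masses are not known exactly. Their poses are not given: they have to be found in the camera images.
- nest_a: one of the two loose nests on the bench: dome-shaped pressed-tea nest, dark brown, solid, flat underside: 58 mm across up to 14 mm above its underside, then rounding in to the top at 36.5 mm; 40 to 85 g. Origin: centre of the underside, z up.
- nest_b: the other loose nest, just like the first (they may swap places): dome-shaped pressed-tea nest, dark brown, solid, flat underside: 58 mm across up to 14 mm above its underside, then rounding in to the top at 36.5 mm; 40 to 85 g. Origin: centre of the underside, z up.
- brick: the loose brick on the bench, turned any way: pressed-tea brick, dark brown, 100 mm along its x, 50 mm along its y, 22 mm high, a thin pressed line round the border of its top; 75 to 155 g. Origin: centre of the underside, z up.
- square: the loose square on the bench, turned any way: pressed-tea square, dark brown, 60 x 60 mm, 18 mm high, sides along its x and y, a thin pressed line round the border of its top and a small ring in the middle; 45 to 90 g. Origin: centre of the underside, z up.
- nest_tray: shallow slotted stainless drying tray, 150 mm along its x, 240 mm along its y, rim 18 mm high, walls and floor 3 mm thick (inside 144 x 234 mm, floor top 3 mm above the origin; a rolled rim adds 5 mm all round outside), fixed to the bench; all three trays are alike, this is the one that holds a nest. Origin: centre of its underside, z up. The nest already there lies near the -y end, centre 73 to 83 mm from the tray's centre; the rest is free for two more.
- brick_tray: shallow slotted stainless drying tray, 150 mm along its x, 240 mm along its y, rim 18 mm high, walls and floor 3 mm thick (inside 144 x 234 mm, floor top 3 mm above the origin; a rolled rim adds 5 mm all round outside), fixed to the bench; all three trays are alike, this is the one that holds a brick. Origin: centre of its underside, z up. The brick already there lies across the tray (its long side along the tray's x), centred 45 to 70 mm towards +y; the -y half is free.
- square_tray: shallow slotted stainless drying tray, 150 mm along its x, 240 mm along its y, rim 18 mm high, walls and floor 3 mm thick (inside 144 x 234 mm, floor top 3 mm above the origin; a rolled rim adds 5 mm all round outside), fixed to the bench; all three trays are alike, this is the one that holds a square. Origin: centre of its underside, z up. The square already there is centred 40 to 70 mm towards -y; the +y half is free.
- nest_laid: the nest already lying loose in the nest tray, to be left where it is: dome-shaped pressed-tea nest, dark brown, solid, flat underside: 58 mm across up to 14 mm above its underside, then rounding in to the top at 36.5 mm; 40 to 85 g. Origin: centre of the underside, z up.
- brick_laid: the brick already lying loose in the brick tray, to be left where it is: pressed-tea brick, dark brown, 100 mm along its x, 50 mm along its y, 22 mm high, a thin pressed line round the border of its top; 75 to 155 g. Origin: centre of the underside, z up.
- square_laid: the square already lying loose in the square tray, to be left where it is: pressed-tea square, dark brown, 60 x 60 mm, 18 mm high, sides along its x and y, a thin pressed line round the border of its top and a small ring in the middle; 45 to 90 g. Origin: centre of the underside, z up.

How it is judged (in metres and radians):
At the end, for the whole second after the job is handed in: All four pieces lie flat (0.1 rad, underside within 4 mm of the floor) in the tray of their kind, released and at rest; brick's long side along tray x, square's sides along the tray's, within 0.22 rad; centres over 63 mm apart between nests, 56 between bricks, 65 between squares (x of nest_a in the frame of nest_tray between -0.06 and 0.06 m and y of nest_a in the frame of nest_tray between -0.105 and 0.105 m and z of nest_a in the frame of nest_tray between -0.001 and 0.007 m and angle between each of nest_a, nest_b, brick, square's own z axis and vertical below 0.1 rad and linear speed of each of nest_a, nest_b, brick, square below 0.02 m/s and angular speed of each of nest_a, nest_b, brick, square below 0.2 rad/s and x of nest_b in the frame of nest_tray between -0.06 and 0.06 m and y of nest_b in the frame of nest_tray between -0.105 and 0.105 m and z of nest_b in the frame of nest_tray between -0.001 and 0.007 m and x of brick in the frame of brick_tray between -0.06 and 0.06 m and y of brick in the frame of brick_tray between -0.105 and 0.105 m and z of brick in the frame of brick_tray between -0.001 and 0.007 m and x of square in the frame of square_tray between -0.06 and 0.06 m and y of square in the frame of square_tray between -0.105 and 0.105 m and z of square in the frame of square_tray between -0.001 and 0.007 m and horizontal distance between nest_a and nest_b above 0.063 m and horizontal distance between each of nest_a, nest_b and nest_laid above 0.063 m and horizontal distance between brick and brick_laid above 0.056 m and horizontal distance between square and square_laid above 0.065 m and angle between the x axis of brick and the x axis of brick_tray, either way round below 0.22 rad and (angle between the x axis of square and the x axis of square_tray, either way round below 0.22 rad or angle between the x axis of square and the y axis of square_tray, either way round below 0.22 rad)); the robot touches nothing.
It fails at once if a piece already lying in a tray is shifted by more than 12 mm (distance of any of nest_laid, brick_laid, square_laid from where it was at the start of the episode above 0.012 m).
It also fails if it takes over 120 s, if anything falls off the work surface, if the arm or the gripper's body presses on something with over 40 N, if the wrist force passes 120 N, or if a joint passes its speed limit or range.

## Robot

A 7-joint arm with a two-finger parallel gripper is mounted at the origin on the work surface. World frame = base frame: x ahead of the robot, y to its left, z up, the work surface at z = 0. Lengths are in mm, angles in rad, forces in N, time in s.
With the tool pointing down it reaches from about 400 to 875 mm from the base axis. Payload 4.4 kg.
Tool frame: the origin (TCP) lies at the very end of the fingers, on their centre line; the grasp point (between the pads) lies 19 mm behind it; y points along the fingers, z is the direction in which the jaws open and shut, and the axes are right-handed (so a half turn about y gives the same grasp; the last joint's range is limited). The gripper opens to 85 mm and grips with 20 to 120 N. Pads are 22 mm wide; open, the fingers measure 114 mm over their backs; the gripper's body (76 mm by 85 mm) begins 54 mm behind the grasp point. The pads swing forward as they close: fully open they stand 13 mm farther back than shut.
Start: joints at [1.163, 0.628, 0.038, 1.517, -0.027, 0.996, -0.02], TCP at [217.897, -612.404, 231.313] pointing down, gripper open.
Joint ranges: [-3.06, 3.06], [-0.37, 2.12], [-1.25, 1.32], [0.18, 2.47], [-1.1, 4.24], [0.23, 1.98], [-2.94, 2.94]. Speed limits (rad/s): [2.57, 2.57, 3.14, 3.14, 3.14, 3.14, 3.14].

## Interface

Orientations are given as [roll, pitch, yaw] about the fixed x, y, z axes, in that order (R = Rz(yaw) Ry(pitch) Rx(roll)).
In Python, from cell import ctrl, imaging, finish_job gives the robot as it stands.
- The arm moves only by the shell command python3 -m inch 'ROWS'. ROWS is JSON, one flat list of numbers, 7 for each row, row after row: the opening, from 0 (shut) to 1 (fully open), then the shift along the tool's x, y, z in cm, then the turn, a rotation vector about the tool's x, y, z in degrees. A call has 1 to 12 rows; each row is the pose to reach, as a shift and turn from the pose commanded when the call began, along the tool's axes at that moment; what a row does not reach only later rows make up. A row lasts 1/10 s, in which the tool goes at most 50 mm and 8.59 degrees, less where a joint would pass 70% of its speed; a pose out of reach is approached as far as the arm can. A call with a gripper value outside its range is refused whole. The fingers move at their own pace and stop on an object; the grip force is fixed at half the most. Time passes only in rows, so rows that repeat a pose let the fingers close. It gives the time, the measured TCP pose, the force and the opening at its end, in the units of the state.
- ctrl.read_state(): the state, without advancing time (a new reading comes with each control period).
- imaging.get_image(name): name is "scene" or "top" or "wrist"; returns a dict with "img" (384x512x3 uint8, red, green, blue), "fx", "fy", "cx", "cy" (pixels), "dist" ([k1, k2, p1, p2, k3] as OpenCV has them; the pictures are not rectified), "R" (3x3) and "t" (3): a world point X has camera coordinates R X + t. Camera axes: x right, y down, z forward; pixel columns grow to the right and rows downward; lengths in mm; the calibration is good to about 2 mm. A picture is of the moment at which its call begins. There is no depth.
- finish_job(): hands the job in, once; it reports no verdict.
The state is a dict: "clock": time; "qpos": joint angles; "qd": joint speeds; "tau": joint torques, N m; "eef_pos": TCP position; "tool_rot": TCP orientation; "force": force on the tool from outside, world axes, zero at the start; "torque": the same for the moment, N m; "width": finger opening in mm.
Only numpy, scipy, OpenCV 4.12 (cv2) and the standard library are available. Lean on these libraries where they do the work, as an engineer would, in place of code of your own. Each camera call takes 0.05 s, during which the arm holds its last target.

## Working session

There is one attempt and no reset: what is moved stays moved. The work goes in short steps, Python scripts to look and compute and a shell command to move; the robot and the scene stay as the last step left them, time stands still between calls to the robot, and variables do not carry over. Pictures are saved under pics/ and viewed, and the job is handed in when it is done.

```bash
ls; mkdir -p pics; python3 - <<'E'
from cell import ctrl, imaging
import cv2
print(ctrl.read_state())
for n in ("scene","top","wrist"):
    d=imaging.get_image(n); cv2.imwrite(f"pics/{n}0.png",d["img"][:,:,::-1])
    print(n,d["fx"],d["fy"],d["cx"],d["cy"],d["dist"],d["R"],d["t"])
E
```

```text
pics
{'clock': 0.0, 'qpos': array([ 1.16318249,  0.62933366,  0.03844096,  1.51835096, -0.02700369,
        0.99628878, -0.01999449]), 'qd': array([ 6.78925026e-05, -1.22791899e-03, -5.78802162e-04, -1.45204759e-03,
       -4.15809878e-04,  1.20297876e-03,  7.64193200e-04]), 'tau': array([ 4.06002664e-05, -5.63410842e+01,  1.22714169e+00, -1.93452930e+01,
        1.12854608e-02,  1.04836375e-02,  2.19813023e-05]), 'eef_pos': array([ 217.70224624, -611.80999548,  230.40259035]), 'tool_rot': array([-1.57265905e+00, -1.98654636e-05, -2.79977410e+00]), 'force': array([-0.38234851, -0.29065529, -0.37016   ]), 'torque': array([-0.01546236,  0.03406838,  0.03738906]), 'width': 85.3867504990468}
scene 389.6373485790265 389.6373485790265 259.1167409470213 193.66317763215835 [-0.03922758  0.          0.          0.          0.        ] [[-0.27664649  0.96096808 -0.00265648]
 [ 0.76447857  0.21840382 -0.60652476]
 [-0.58227075 -0.16982377 -0.79506016]] [ 125.75693676 -360.08630368 1295.6139176 ]
top 397.86896302476026 397.86896302476026 259.158758759738 187.76790220876094 [0.00326416 0.         0.         0.         0.        ] [[ 0.02796289 -0.99958078  0.0075065 ]
 [-0.99263835 -0.0286524  -0.11767811]
 [ 0.11784385 -0.00416062 -0.99302342]] [-20.88950459 496.27661864 885.03196589]
wrist 334.6506775283498 334.6506775283498 253.11384469421532 199.60105635715232 [-0.07829648  0.          0.          0.          0.        ] [[ 0.33566372 -0.94197631 -0.00324001]
 [-0.90455408 -0.3232848   0.27797276]
 [-0.2628912  -0.0903746  -0.96058349]] [-647.95796878  -37.80267424  380.63922468]
```

View pics/scene0.png

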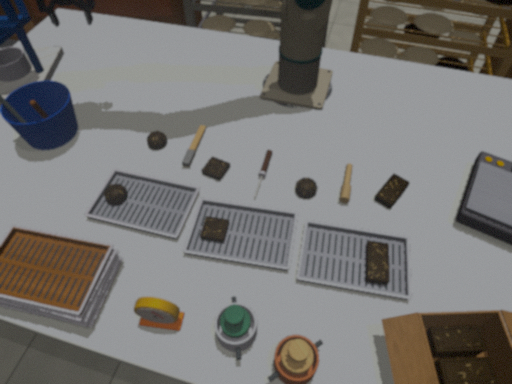

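View pics/top0.png

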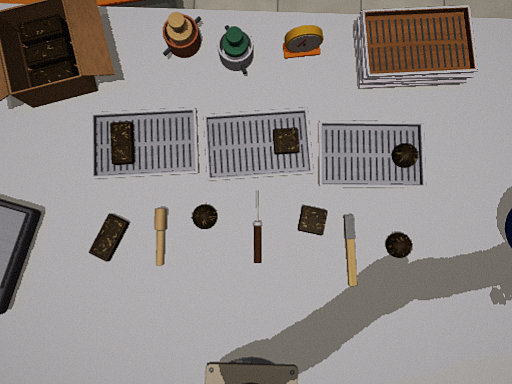

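View pics/wrist0.png

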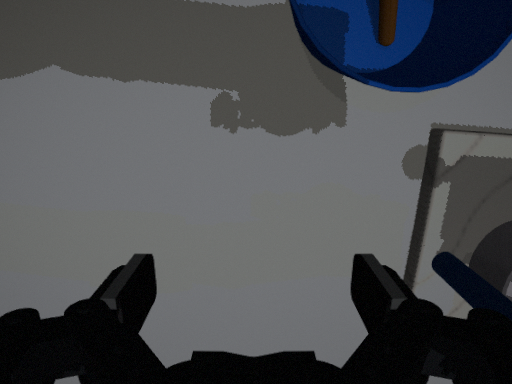

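The top view shows the brick tray at about (145,143) with its brick on the left. The square tray is at (257,143) with its square on the right, and the nest tray at (371,153) with its nest on the right. The loose pieces are the brick (109,237), nests (204,216) and (399,245), and square (312,220). Next I measure them.

```bash
cat > h.py <<'E'
import numpy as np, cv2
from cell import ctrl, imaging
def K(d): return np.array([[d["fx"],0,d["cx"]],[0,d["fy"],d["cy"]],[0,0,1.]])
def ray(d,px,z):
    p=cv2.undistortPoints(np.array(px,float).reshape(-1,1,2),K(d),np.array(d["dist"],float)).reshape(-1,2)
    R=np.array(d["R"]);t=np.array(d["t"]);C=-R.T@t
    v=np.c_[p,np.ones(len(p))]@R
    return C+v*((z-C[2])/v[:,2])[:,None]
def mask(img):
    a=img.astype(int); mx=a.max(2)
    m=((mx<95)&(a[:,:,0]-a[:,:,2]>=4)).astype(np.uint8)*255
    m=cv2.morphologyEx(m,cv2.MORPH_CLOSE,np.ones((5,5),np.uint8)); 
    return cv2.morphologyEx(m,cv2.MORPH_OPEN,np.ones((5,5),np.uint8))
E
python3 - <<'E'
from h import *
for n in ("top","scene"):
    d=imaging.get_image(n); m=mask(d["img"]); R=np.array(d["R"]);print(n,"C",-R.T@d["t"])
    cv2.imwrite(f"pics/m_{n}.png",m)
    for c in cv2.findContours(m,0,2)[0]:
        A=cv2.contourArea(c)
        if A<120 or A>3000: continue
        r=cv2.minAreaRect(c); w=ray(d,c,15)[:,:2].astype(np.float32); rw=cv2.minAreaRect(w)
        print(np.round(r[0]),A,"world@15",np.round(rw[0],1),np.round(rw[1],1),round(rw[2],1))
    if n=="top": cv2.imwrite("pics/topbig.png",cv2.resize(d["img"][95:275,60:440,::-1],None,fx=2.1,fy=2.1,interpolation=2))
E
```

```text
top C [388.9117605   -2.97894433 937.41517093]
[258. 370.] 1649.5 world@15 [ 92.5 -15.6] [ 54.9 172.9] 1.5
[398. 245.] 497.0 world@15 [ 376.3 -329.9] [58.8 57.9] 45.9
[257. 244.] 216.0 world@15 [368.5  -5.5] [81.9 13.8] 1.6
[109. 237.] 951.0 world@15 [375.3 334.5] [ 53.4 102.1] 65.7
[ 19. 258.] 1259.5 world@15 [323.2 533.6] [ 41.6 230.2] 75.6
[312. 220.] 614.5 world@15 [ 427.6 -131.2] [60.7 60.4] 80.3
[204. 216.] 446.5 world@15 [427.9 118.8] [53.1 55.7] 1.6
[406. 154.] 458.5 world@15 [ 587.4 -350.4] [59.3 56.3] 89.3
[286. 140.] 564.0 world@15 [614.2 -66.1] [58.1 59.3] 1.7
[122. 143.] 871.0 world@15 [596.6 319.8] [103.3  53.6] 6.2
[428.  79.] 740.5 world@15 [ 774.5 -407.9] [ 31.  187.5] 4.4
[370.  80.] 253.0 world@15 [ 769.5 -267.5] [42.7 58.2] 1.7
[236.  62.] 233.0 world@15 [803.1  57.6] [28.9 64. ] 6.4
[304.  44.] 534.0 world@15 [ 853.4 -105.3] [53.9 90.9] 1.8
[183.  38.] 721.0 world@15 [862.1 189.1] [100.3  82.8] 2.6
[108.  30.] 166.0 world@15 [875.  372.9] [87.4 17. ] 17.3
[404.  18.] 183.0 world@15 [ 929.8 -353.2] [41.8 48.5] 1.8
[149.   4.] 448.5 world@15 [946. 277.] [ 21.  167.5] 1.9
scene C [1064.46656799  177.82186088  812.0238224 ]
[292. 373.] 415.5 world@15 [878.9 186.5] [36.2 66.6] 15.8
[156. 316.] 372.5 world@15 [ 848.1 -111.8] [24.7 92.6] 7.1
[ 42. 284.] 2035.5 world@15 [ 855.1 -393.5] [ 58.7 230.9] 4.3
[378. 262.] 791.5 world@15 [592.8 320.8] [102.5  47.6] 6.7
[ 52. 252.] 2702.0 world@15 [ 776.8 -411.3] [ 79.2 270.5] 4.8
[214. 229.] 455.5 world@15 [612. -68.] [60.6 59.1] 6.4
[115. 194.] 297.0 world@15 [ 581.6 -352.5] [67.4 51.7] 27.9
[306. 188.] 294.5 world@15 [429.1 118.5] [67.1 49.6] 12.8
[391. 191.] 550.0 world@15 [376.5 334.6] [ 48.6 112. ] 65.0
[215. 168.] 337.0 world@15 [ 429.9 -131.5] [59.4 67. ] 80.4
[156. 140.] 232.5 world@15 [ 371.2 -333.3] [71.7 49.2] 24.5
[ 6. 87.] 128.0 world@15 [ 276.3 -933.4] [77.5 42.2] 39.0
[41. 15.] 513.0 world@15 [ -186.9 -1126.1] [274.1 139.1] 37.3
```

View pics/m_top.png

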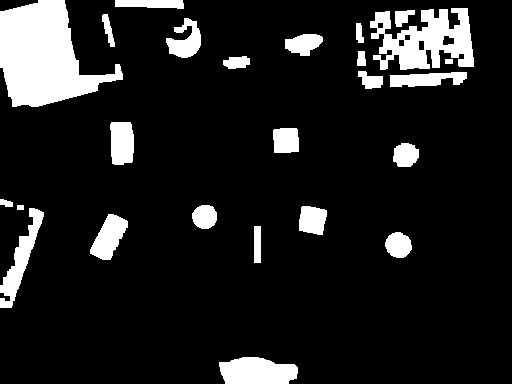

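View pics/topbig.png

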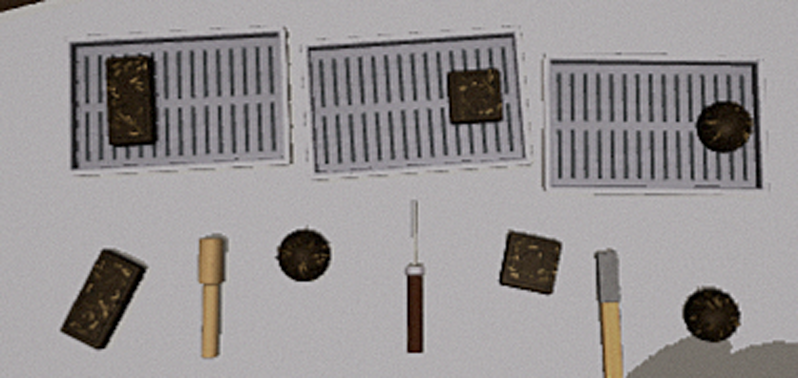

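The mask finds all seven pieces. Their sizes match the given ones in both views, and the views agree within about 5 mm. Now the trays.

```bash
python3 - <<'E'
from h import *
d=imaging.get_image("top"); im=d["img"][:,:,::-1]
for n,(x,y) in dict(b=(85,100),s=(198,100),n=(312,112)).items():
    cv2.imwrite(f"pics/tr_{n}.png",cv2.resize(im[y:y+85,x:x+120],None,fx=6,fy=6,interpolation=2))
E
```

```text
(no output)
```

View pics/tr_b.png

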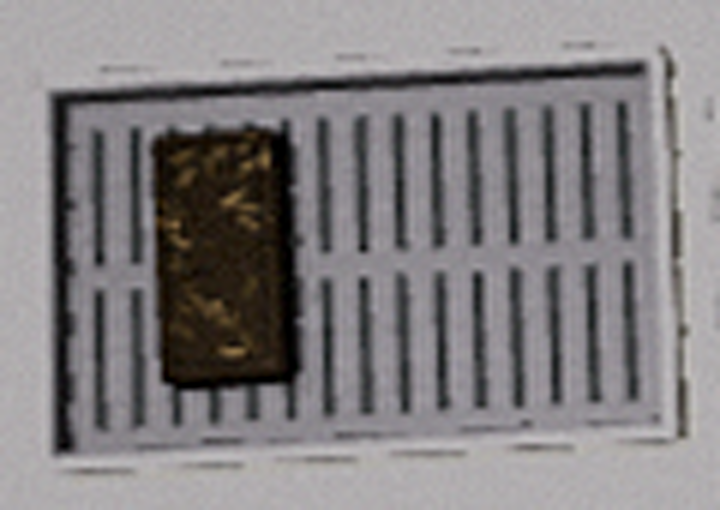

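View pics/tr_s.png

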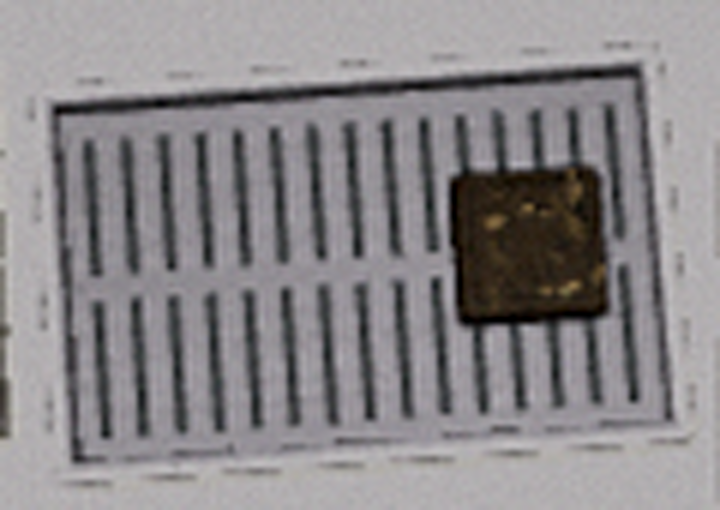

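View pics/tr_n.png

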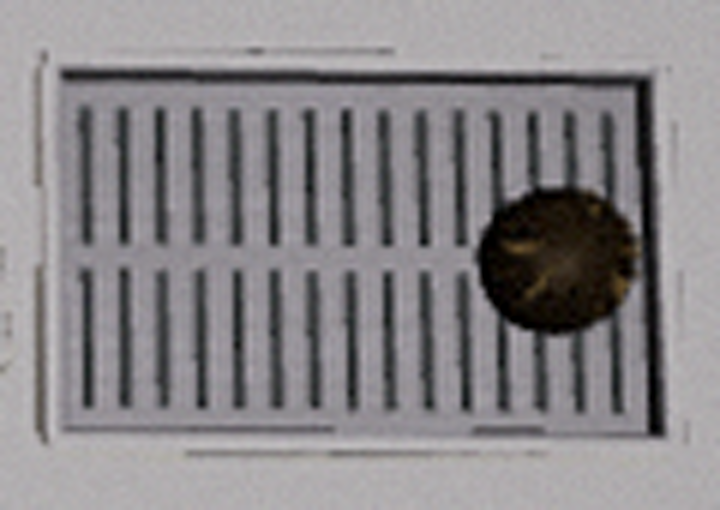

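The slot-pattern corners, in crop pixels, are:
- **Brick tray:** (97,130), (622,104), (102,430), (632,402)
- **Square tray:** (90,138), (608,106), (107,437), (634,402)
- **Nest tray:** (85,108), (606,113), (88,408), (618,412)

```bash
cat >> h.py <<'E'
def go(x,y,z,jaw):
    """jaw: world angle (deg) of the opening direction, mod 180. prints full shift (cm, tool axes) and turn deg"""
    from scipy.spatial.transform import Rotation as Ro
    s=ctrl.read_state(); p=s["eef_pos"]; R=Ro.from_euler("xyz",s["tool_rot"]).as_matrix()
    sh=R.T@(np.array([x,y,z])-p)/10
    c=np.degrees(np.arctan2(R[1,2],R[0,2])); dj=(jaw-c+90)%180-90
    # target frame: y down, z along jaw
    a=np.radians(c+dj); zt=np.array([np.cos(a),np.sin(a),0]); yt=np.array([0,0,-1.]); T=np.c_[np.cross(yt,zt),yt,zt]
    rv=np.degrees(Ro.from_matrix(R.T@T).as_rotvec())
    print("pos",p.round(1),"jaw",round(c,1),"w",round(s["width"],1),"t",round(s["clock"],2),"F",s["force"].round(1),"q1,7",s["qpos"][[0,6]].round(2))
    print("shift cm",sh.round(2),"turn",rv.round(1))
E
python3 - <<'E'
from h import *
d=imaging.get_image("top")
P=dict(b=((85,100),[(97,130),(622,104),(632,402),(102,430)]),s=((198,100),[(90,138),(608,106),(634,402),(107,437)]),n=((312,112),[(85,108),(606,113),(618,412),(88,408)]))
for k,(o,q) in P.items():
    w=ray(d,np.array(q)/6.+np.array(o)-0.4,3)[:,:2]
    c=w.mean(0); ty=(w[0]+w[3]-w[1]-w[2])/2; tx=(w[0]+w[1]-w[2]-w[3])/2
    a=np.degrees(np.arctan2(ty[1],ty[0]))-90; b=np.degrees(np.arctan2(tx[1],tx[0]))
    print(k,c.round(1),"len",np.linalg.norm(ty).round(1),np.linalg.norm(tx).round(1),"ang",a.round(1),b.round(1))
    r=np.radians((a+b)/2); U=np.array([np.cos(r),np.sin(r)]);V=np.array([-U[1],U[0]])
    L=dict(b=(596,320),s=(613.5,-66.5),n=(585,-351))[k]; print(" laid in tray", (L-c)@U,(L-c)@V)
    for yy in (-45,-40,0,40,72): print("  ",yy,(c+V*yy).round(1))
go(374,-331,120,1)
E
```

```text
b [597.7 268.3] len 209.5 121.7 ang 4.7 4.9
 laid in tray 2.6803854503394837 51.63470541407295
   -45 [601.4 223.5]
   -40 [601.  228.5]
   0 [597.7 268.3]
   40 [594.3 308.2]
   72 [591.6 340.1]
s [ 6.039e+02 -3.000e-01] len 209.1 121.4 ang 5.4 5.7
 laid in tray 3.0933043873750337 -66.82630419289039
   -45 [608.3 -45.1]
   -40 [607.8 -40.1]
   0 [ 6.039e+02 -3.000e-01]
   40 [600.1  39.5]
   72 [597.   71.4]
n [ 586.9 -269.4] len 209.8 121.5 ang 1.2 1.1
 laid in tray -3.5335175337747953 -81.5691898867061
   -45 [ 587.8 -314.4]
   -40 [ 587.7 -309.4]
   0 [ 586.9 -269.4]
   40 [ 586.1 -229.4]
   72 [ 585.4 -197.4]
pos [ 217.8 -612.3  231.1] jaw -70.4 w 85.6 t 0.35 F [ 0.8 -0.5 -0.5] q1,7 [ 1.16 -0.02]
shift cm [-24.14  11.12 -21.26] turn [  0.  -71.4  -0. ]
```

Slot patterns measure the same in all three trays (209 x 121 mm), and the laid pieces come out within their stated ranges. I start with nest A.

```bash
python3 -m inch '[1,-1,0.4,-0.8,0,-3,0, 1,-2.9,1.3,-2.5,0,-8.5,0, 1,-5.3,2.4,-4.7,0,-15.7,0, 1,-7.7,3.5,-6.8,0,-23,0, 1,-10.4,4.8,-9.1,0,-31,0, 1,-13,6,-11.5,0,-38.5,0, 1,-15.7,7.2,-13.8,0,-46.4,0, 1,-18.3,8.4,-16.1,0,-54,0, 1,-20.8,9.6,-18.3,0,-61.4,0, 1,-22.7,10.4,-20,0,-67,0, 1,-23.7,10.9,-20.9,0,-70,0, 1,-24.14,11.1,-21.26,0,-71.4,0]'
python3 - <<'E'
from h import *
go(374,-331,20,1)
d=imaging.get_image("wrist"); cv2.imwrite("pics/w1.png",d["img"][:,:,::-1])
E
```

```text
clock: 1.55
eef_pos: [374.6, -329.5, 120.1]
tool_rot: [-1.571, 0.001, -1.549]
force: [0.7, 0.2, -0.7]
width: 85.6
pos [ 374.6 -329.5  120.1] jaw 1.2 w 85.6 t 1.55 F [ 0.7  0.2 -0.7] q1,7 [0.84 0.4 ]
shift cm [ 0.16 10.01 -0.06] turn [ 0.   0.2 -0.1]
```

View pics/w1.png

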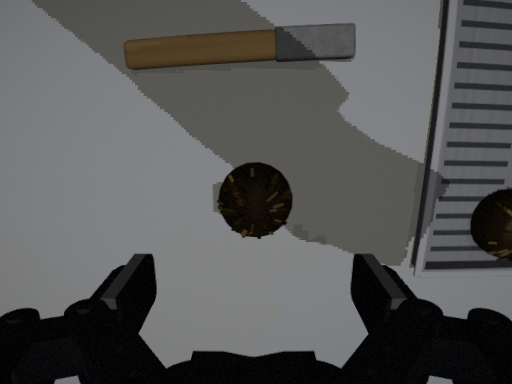

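The wrist view shows the nest at (255,201), centred between the fingers in image x. I cast that ray as a cross-check and then descend.

```bash
python3 - <<'E'
from h import *
d=imaging.get_image("wrist"); print(ray(d,[(255,201)],18),ray(d,[(255,201)],12))
E
python3 -m inch '[1,0.05,0.5,0,0,0,0, 1,0.1,2,0,0,0,0, 1,0.1,4,0,0,0,0, 1,0.1,6,0,0,0,0, 1,0.1,8,0,0,0,0, 1,0.1,9.3,0,0,0,0, 1,0.1,9.8,0,0,0,0, 1,0.1,10,0,0,0,0]'
python3 - <<'E'
from h import *
go(374,-331,2,1)
d=imaging.get_image("scene"); cv2.imwrite("pics/s2.png",cv2.resize(d["img"][90:210,90:250,::-1],None,fx=5,fy=5))
E
```

```text
[[ 375.19868464 -330.65086272   18.        ]] [[ 375.26261168 -332.39404297   12.        ]]
clock: 2.45
eef_pos: [373.8, -332.6, 20.0]
tool_rot: [-1.571, -0.0, -1.555]
force: [0.3, 0.2, 0.1]
width: 85.1
pos [ 373.8 -332.6   20. ] jaw 0.9 w 85.1 t 2.45 F [0.3 0.2 0.1] q1,7 [0.78 0.33]
shift cm [-0.16  1.8   0.02] turn [ 0.  -0.1  0. ]
```

View pics/s2.png

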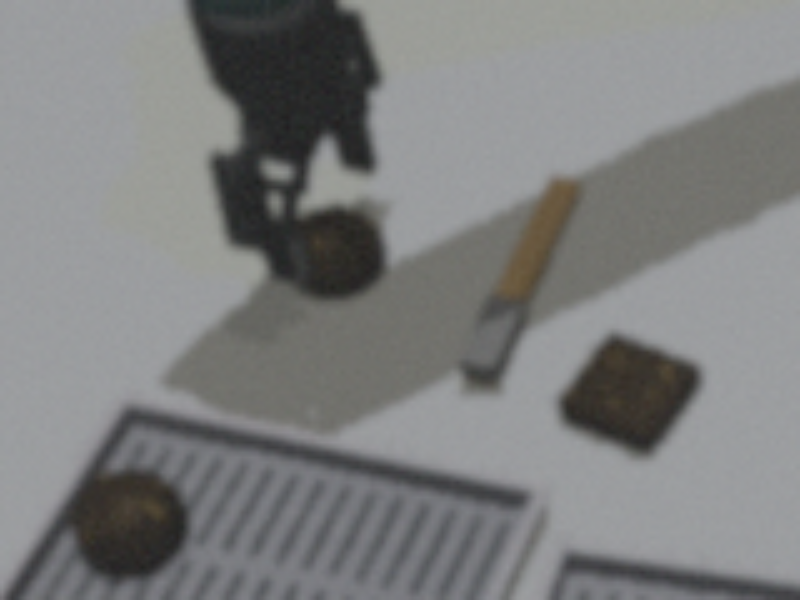

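The tips stand clear of the nest on both sides, with no force. I go down and close.

```bash
python3 -m inch '[1,-0.08,0.5,0,0,0,0, 1,-0.08,1.1,0,0,0,0, 1,-0.08,1.6,0,0,0,0, 1,-0.08,1.9,0,0,0,0, 1,-0.08,1.95,0,0,0,0, 0.75,-0.08,1.95,0,0,0,0, 0.6,-0.08,1.95,0,0,0,0, 0.4,-0.08,1.95,0,0,0,0, 0.3,-0.08,1.95,0,0,0,0, 0.3,-0.08,1.95,0,0,0,0, 0.3,-0.08,1.95,0,0,0,0, 0.3,-0.08,1.95,0,0,0,0]'
python3 - <<'E'
from h import *
go(374,-331,100,1)
E
```

```text
clock: 3.7
eef_pos: [374.3, -331.5, 1.7]
tool_rot: [-1.57, -0.001, -1.553]
force: [-1.1, 1.2, 8.6]
width: 55.1
pos [ 374.3 -331.5    1.7] jaw 1.0 w 55.1 t 3.7 F [-1.1  1.2  8.6] q1,7 [0.76 0.31]
shift cm [-0.04 -9.83 -0.02] turn [-0.  0.  0.]
```

```bash
python3 -m inch '[0.3,0,-0.3,0,0,0,0, 0.3,0,-1,0,0,0,0, 0.3,0,-2,0,0,0,0, 0.3,0,-4,0,0,0,0, 0.3,0,-6,0,0,0,0, 0.3,0,-8,0,0,0,0, 0.3,0,-9.5,0,0,0,0, 0.3,0,-10,0,0,0,0, 0.3,0,-10,0,0,0,0]'
python3 - <<'E'
from h import *
go(585,-198,100,1)
d=imaging.get_image("wrist"); cv2.imwrite("pics/w3.png",d["img"][:,:,::-1])
d=imaging.get_image("scene"); cv2.imwrite("pics/s3.png",cv2.resize(d["img"][70:190,70:230,::-1],None,fx=5,fy=5))
E
```

```text
clock: 4.6
eef_pos: [374.4, -331.8, 101.8]
tool_rot: [-1.569, -0.001, -1.554]
force: [0.4, -0.6, -0.5]
width: 55.0
pos [ 374.4 -331.8  101.8] jaw 1.0 w 55.0 t 4.6 F [ 0.4 -0.6 -0.5] q1,7 [0.84 0.37]
shift cm [-13.03   0.19  21.28] turn [-0.1 -0.   0.1]
```

View pics/w3.png

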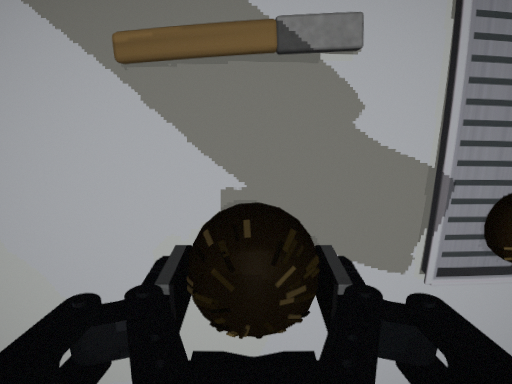

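View pics/s3.png

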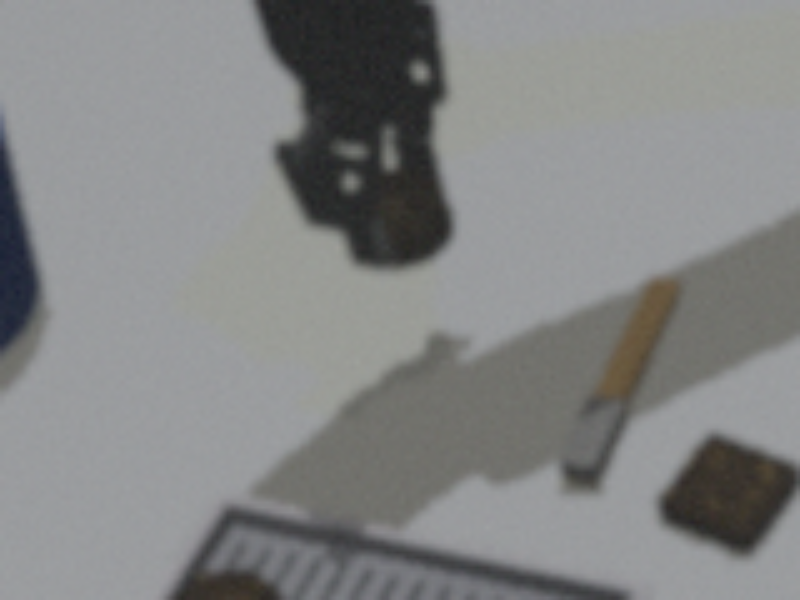

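The nest is held level with the pads around it at (255,270) in the wrist view, lifted clear. I carry it over the tray.

```bash
python3 -m inch '[0.3,-0.5,0,0.8,0,0,0, 0.3,-1.6,0,2.6,0,0,0, 0.3,-3.2,0,5.2,0,0,0, 0.3,-5,0,8.1,0,0,0, 0.3,-6.8,0,11.1,0,0,0, 0.3,-8.6,0,14,0,0,0, 0.3,-10.4,0,17,0,0,0, 0.3,-11.9,0,19.4,0,0,0, 0.3,-12.7,0,20.8,0,0,0, 0.3,-13.03,0,21.28,0,0,0, 0.3,-13.03,0,21.28,0,0,0, 0.3,-13.03,0,21.28,0,0,0]'
python3 - <<'E'
from h import *
go(585,-198,6,1)
d=imaging.get_image("wrist"); cv2.imwrite("pics/w4.png",d["img"][:,:,::-1])
E
```

```text
clock: 5.9
eef_pos: [582.9, -198.9, 100.4]
tool_rot: [-1.573, -0.001, -1.555]
force: [-0.7, -0.1, -0.2]
width: 54.8
pos [ 582.9 -198.9  100.4] jaw 0.9 w 54.8 t 5.9 F [-0.7 -0.1 -0.2] q1,7 [0.42 0.08]
shift cm [-0.09  9.44  0.23] turn [ 0.1 -0.1  0. ]
```

View pics/w4.png

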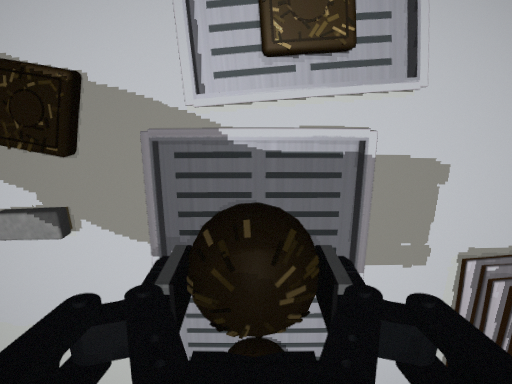

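The nest hangs centred across the tray, near its +y end. I lower it in stages and release.

```bash
python3 -m inch '[0.3,0,0.5,0,0,0,0, 0.3,0,2,0.1,0,0,0, 0.3,0,4,0.1,0,0,0, 0.3,0,6,0.1,0,0,0, 0.3,0,7.8,0.1,0,0,0, 0.3,0,8.8,0.1,0,0,0, 0.3,0,9.2,0.1,0,0,0, 0.3,0,9.4,0.1,0,0,0, 0.3,0,9.5,0.1,0,0,0, 0.3,0,9.5,0.1,0,0,0]'
python3 - <<'E'
from h import *
go(585,-198,5,1)
E
```

```text
clock: 6.95
eef_pos: [586.1, -197.6, 6.4]
tool_rot: [-1.57, -0.0, -1.554]
force: [0.6, 0.0, 0.1]
width: 55.3
pos [ 586.1 -197.6    6.4] jaw 1.0 w 55.3 t 6.95 F [0.6 0.  0.1] q1,7 [0.39 0.04]
shift cm [ 0.04  0.14 -0.11] turn [-0.1 -0.   0. ]
```

```bash
python3 -m inch '[0.3,0,0.1,0,0,0,0, 0.3,0,0.15,0,0,0,0, 0.7,0,0.15,0,0,0,0, 0.8,0,0.15,0,0,0,0, 0.9,0,0.15,0,0,0,0, 0.9,0,0.1,0,0,0,0, 0.9,0,-1,0,0,0,0, 0.9,0,-3,0,0,0,0, 0.9,0,-6,0,0,0,0, 1,0,-9,0,0,0,0, 1,0,-11,0,0,0,0, 1,0,-11.5,0,0,0,0]'
python3 - <<'E'
from h import *
go(428.5,-131.3,120,-9.7)
d=imaging.get_image("top"); cv2.imwrite("pics/t5.png",cv2.resize(d["img"][95:275,60:440,::-1],None,fx=2.1,fy=2.1))
d=imaging.get_image("wrist"); cv2.imwrite("pics/w5.png",d["img"][:,:,::-1])
E
```

```text
clock: 8.15
eef_pos: [587.5, -197.9, 124.3]
tool_rot: [-1.565, -0.002, -1.554]
force: [0.2, 0.6, -0.3]
width: 85.4
pos [ 587.5 -197.9  124.3] jaw 1.0 w 85.4 t 8.15 F [ 0.2  0.6 -0.3] q1,7 [0.43 0.08]
shift cm [ -6.93   0.33 -15.79] turn [-0.3 10.7  0.1]
```

View pics/t5.png

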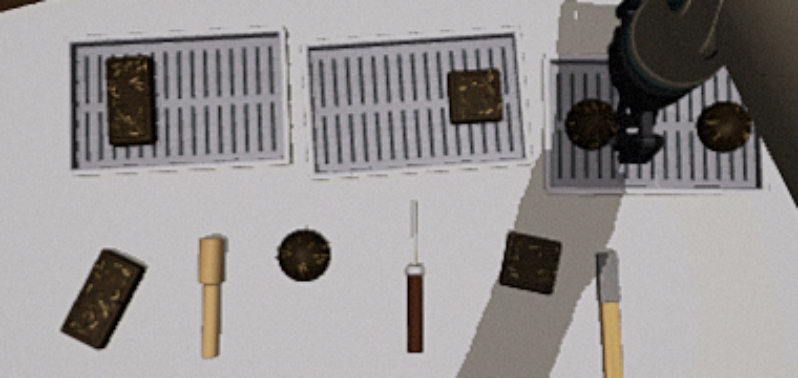

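View pics/w5.png

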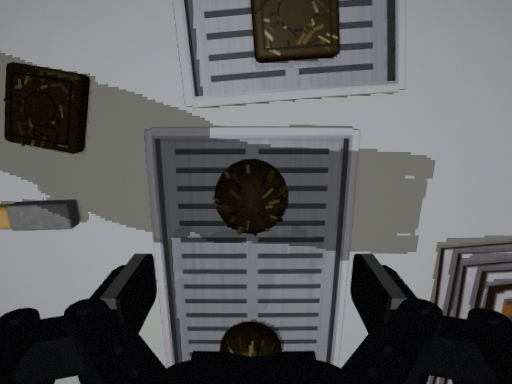

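The nest lies flat in the tray at wrist pixel (251,196), with the laid nest untouched at (250,340). Next is the square.

```bash
python3 -m inch '[1,-0.4,0,-0.9,0,0.6,0, 1,-1.3,0.1,-3,0,2,0, 1,-2.6,0.1,-6,0,4,0, 1,-4.1,0.2,-9.3,0,6.2,0, 1,-5.4,0.2,-12.3,0,8.3,0, 1,-6.4,0.3,-14.6,0,9.9,0, 1,-6.8,0.3,-15.5,0,10.5,0, 1,-6.93,0.3,-15.79,0,10.7,0, 1,-6.93,0.3,-15.79,0,10.7,0, 1,-6.93,0.3,-15.79,0,10.7,0]'
python3 - <<'E'
from h import *
go(428.5,-131.3,2,-9.7)
d=imaging.get_image("wrist"); cv2.imwrite("pics/w6.png",d["img"][:,:,::-1])
m=mask(d["img"]); 
for c in cv2.findContours(m,0,2)[0]:
    if 3000<cv2.contourArea(c)<30000:
        w=ray(d,c,18)[:,:2].astype(np.float32); print(cv2.minAreaRect(c)[0],cv2.minAreaRect(w))
E
```

```text
clock: 9.25
eef_pos: [428.0, -131.3, 117.7]
tool_rot: [-1.569, 0.0, -1.741]
force: [-0.2, 0.3, -0.2]
width: 85.6
pos [ 428.  -131.3  117.7] jaw -9.7 w 85.6 t 9.25 F [-0.2  0.3 -0.2] q1,7 [ 0.35 -0.15]
shift cm [-1.000e-02  1.157e+01  3.000e-02] turn [-0.1 -0.  -0. ]
(457.0, 244.5) ((585.101318359375, -197.24884033203125), (56.771728515625, 72.29319763183594), 41.18973922729492)
(268.0527648925781, 201.54559326171875) ((439.3553466796875, -135.54385375976562), (69.59598541259766, 87.64911651611328), 79.29869079589844)
(480.9978332519531, 73.23362731933594) ((604.019287109375, -65.99491882324219), (54.27385711669922, 59.677284240722656), 4.831211090087891)
(138.558837890625, 42.73529815673828) ((368.06201171875, -7.332475662231445), (84.66080474853516, 19.309053421020508), 2.0884006023406982)
```

View pics/w6.png

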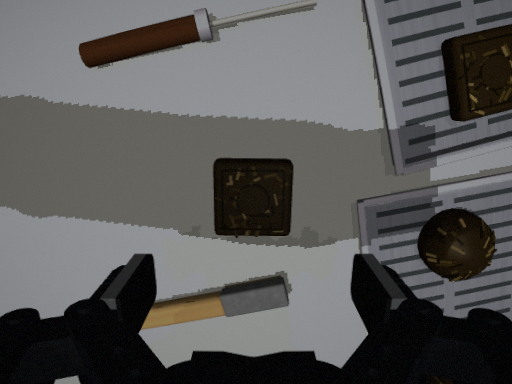

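The square is at (253,197), parallel to the jaws and centred, with the knife and awl clear of the fingers. I descend and grip.

```bash
python3 -m inch '[1,0,0.5,0,0,0,0, 1,0,2,0,0,0,0, 1,0,4.5,0,0,0,0, 1,0,7,0,0,0,0, 1,0,9,0,0,0,0, 1,0,10.4,0,0,0,0, 1,0,11.1,0,0,0,0, 1,0,11.35,0,0,0,0, 1,0,11.35,0,0,0,0, 0.8,0,11.35,0,0,0,0, 0.6,0,11.35,0,0,0,0, 0.4,0,11.35,0,0,0,0]'
python3 -m inch '[0.3,0,0,0,0,0,0, 0.3,0,0,0,0,0,0, 0.3,0,0,0,0,0,0, 0.3,0,-0.3,0,0,0,0, 0.3,0,-1,0,0,0,0, 0.3,0,-3,0,0,0,0, 0.3,0,-5.5,0,0,0,0, 0.3,0,-7.5,0,0,0,0, 0.3,0,-8.7,0,0,0,0, 0.3,0,-9,0,0,0,0, 0.3,0,-9,0,0,0,0]'
python3 - <<'E'
from h import *
go(600.1,39.5,95,5.5)
d=imaging.get_image("wrist"); cv2.imwrite("pics/w7.png",d["img"][:,:,::-1])
E
```

```text
clock: 10.5
eef_pos: [426.9, -131.0, 5.0]
tool_rot: [-1.57, -0.0, -1.741]
force: [-0.5, 0.1, 3.7]
width: 57.7
clock: 11.6
eef_pos: [426.7, -131.1, 94.8]
tool_rot: [-1.57, -0.0, -1.741]
force: [0.1, -0.1, -1.2]
width: 58.1
pos [ 426.7 -131.1   94.8] jaw -9.7 w 58.1 t 11.6 F [ 0.1 -0.1 -1.2] q1,7 [ 0.61 -0.65]
shift cm [-1.975e+01 -1.000e-02  1.420e+01] turn [ -0.1 -15.2   0. ]
```

View pics/w7.png

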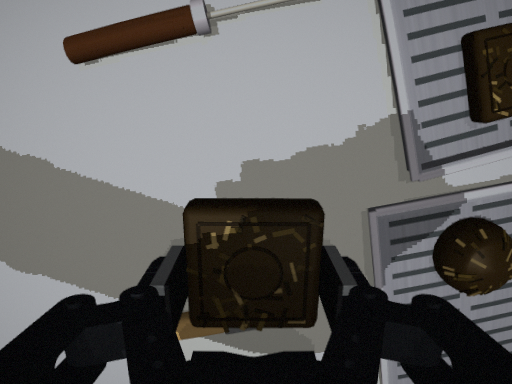

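The square is held level and aligned. I move it to the square tray.

```bash
python3 -m inch '[0.3,-0.8,0,0.6,0,-0.6,0, 0.3,-2.6,0,1.9,0,-2,0, 0.3,-5.1,0,3.7,0,-3.9,0, 0.3,-8,0,5.7,0,-6.1,0, 0.3,-10.8,0,7.7,0,-8.3,0, 0.3,-13.5,0,9.7,0,-10.4,0, 0.3,-16,0,11.5,0,-12.3,0, 0.3,-18.3,0,13.1,0,-14,0, 0.3,-19.4,0,13.9,0,-14.9,0, 0.3,-19.75,0,14.2,0,-15.2,0, 0.3,-19.75,0,14.2,0,-15.2,0, 0.3,-19.75,0,14.2,0,-15.2,0]'
python3 - <<'E'
from h import *
go(600.1,39.5,8.3,5.5)
d=imaging.get_image("wrist"); cv2.imwrite("pics/w8.png",d["img"][:,:,::-1])
E
```

```text
clock: 12.85
eef_pos: [598.7, 38.3, 93.8]
tool_rot: [-1.573, -0.001, -1.476]
force: [-0.1, -0.8, 0.1]
width: 58.3
pos [598.7  38.3  93.8] jaw 5.4 w 58.3 t 12.85 F [-0.1 -0.8  0.1] q1,7 [ 0.27 -0.6 ]
shift cm [-0.12  8.55  0.16] turn [ 0.1 -0.1  0.1]
```

View pics/w8.png

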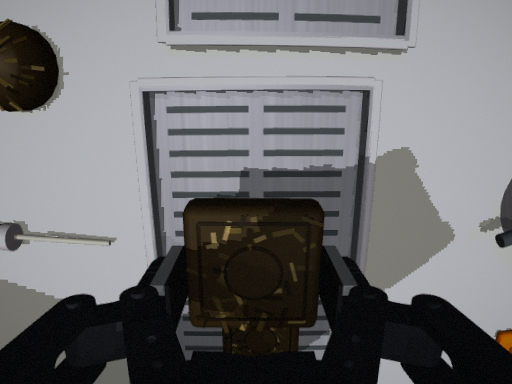

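The square is aligned with the tray slots, clear of the walls and the laid square. I lower and release it.

```bash
python3 -m inch '[0.3,-0.1,0.5,0.1,0,0,0, 0.3,-0.1,2,0.1,0,0,0, 0.3,-0.1,4,0.1,0,0,0, 0.3,-0.1,6,0.1,0,0,0, 0.3,-0.1,7.5,0.1,0,0,0, 0.3,-0.1,8.2,0.1,0,0,0, 0.3,-0.1,8.5,0.1,0,0,0, 0.3,-0.1,8.6,0.1,0,0,0, 0.3,-0.1,8.6,0.1,0,0,0]'
python3 -m inch '[0.3,0,0,0,0,0,0, 0.75,0,0,0,0,0,0, 0.85,0,0,0,0,0,0, 0.95,0,0,0,0,0,0, 0.95,0,0,0,0,0,0, 0.95,0,-1,0,0,0,0, 0.95,0,-3,0,0,0,0, 1,0,-6,0,0,0,0, 1,0,-9,0,0,0,0, 1,0,-11,0,0,0,0, 1,0,-11.5,0,0,0,0, 1,0,-11.5,0,0,0,0]'
python3 - <<'E'
from h import *
go(428.5,118.7,120,1)
d=imaging.get_image("wrist"); cv2.imwrite("pics/w9.png",d["img"][:,:,::-1])
E
```

```text
clock: 13.8
eef_pos: [601.2, 41.1, 8.9]
tool_rot: [-1.57, 0.0, -1.475]
force: [1.3, 0.4, -0.7]
width: 57.9
clock: 15.0
eef_pos: [601.2, 40.8, 124.2]
tool_rot: [-1.569, -0.0, -1.475]
force: [-0.5, -0.2, -1.0]
width: 85.1
pos [601.2  40.8 124.2] jaw 5.5 w 85.1 t 15.0 F [-0.5 -0.2 -1. ] q1,7 [ 0.29 -0.57]
shift cm [ -9.4    0.39 -16.45] turn [-0.1  4.5  0. ]
```

View pics/w9.png

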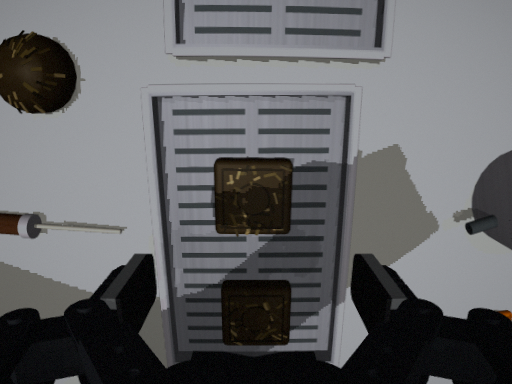

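The square lies flat and parallel at (253,196), with a clear gap to the laid square at (256,312). Next is the second nest.

```bash
python3 -m inch '[1,-0.5,0,-0.9,0,0.3,0, 1,-1.7,0.1,-3,0,0.8,0, 1,-3.5,0.2,-6.2,0,1.7,0, 1,-5.5,0.3,-9.6,0,2.6,0, 1,-7.3,0.3,-12.8,0,3.5,0, 1,-8.7,0.3,-15.2,0,4.2,0, 1,-9.2,0.4,-16.2,0,4.5,0, 1,-9.4,0.4,-16.45,0,4.5,0, 1,-9.4,0.4,-16.45,0,4.5,0, 1,-9.4,0.4,-16.45,0,4.5,0]'
python3 - <<'E'
from h import *
go(428.5,118.7,1.7,1)
d=imaging.get_image("wrist"); cv2.imwrite("pics/w10.png",d["img"][:,:,::-1])
E
```

```text
clock: 16.05
eef_pos: [429.3, 118.4, 119.1]
tool_rot: [-1.57, 0.0, -1.555]
force: [0.2, -0.5, 0.1]
width: 85.1
pos [429.3 118.4 119.1] jaw 0.9 w 85.1 t 16.05 F [ 0.2 -0.5  0.1] q1,7 [ 0.09 -0.99]
shift cm [-0.03 11.74 -0.09] turn [-0.  -0.1 -0. ]
```

View pics/w10.png

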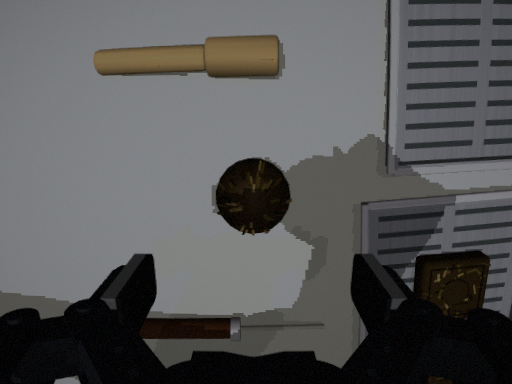

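The nest sits at (253,196), centred between the fingers. I grip it and lift.

```bash
python3 -m inch '[1,0,0.5,0,0,0,0, 1,0,2,0,0,0,0, 1,0,4.5,0,0,0,0, 1,0,7,0,0,0,0, 1,0,9,0,0,0,0, 1,0,10.5,0,0,0,0, 1,0,11.4,0,0,0,0, 1,0,11.65,0,0,0,0, 1,0,11.7,0,0,0,0, 0.8,0,11.7,0,0,0,0, 0.6,0,11.7,0,0,0,0, 0.4,0,11.7,0,0,0,0]'
python3 -m inch '[0.3,0,0,0,0,0,0, 0.3,0,0,0,0,0,0, 0.3,0,0,0,0,0,0, 0.3,0,-0.3,0,0,0,0, 0.3,0,-1,0,0,0,0, 0.3,0,-3,0,0,0,0, 0.3,0,-5.5,0,0,0,0, 0.3,0,-8,0,0,0,0, 0.3,0,-10,0,0,0,0, 0.3,0,-10.5,0,0,0,0, 0.3,0,-10.5,0,0,0,0]'
python3 - <<'E'
from h import *
go(587,-273,112,1)
d=imaging.get_image("wrist"); cv2.imwrite("pics/w11.png",d["img"][:,:,::-1])
E
```

```text
clock: 17.3
eef_pos: [428.5, 118.8, 3.5]
tool_rot: [-1.569, 0.0, -1.554]
force: [-1.1, -0.6, 10.6]
width: 54.9
clock: 18.4
eef_pos: [428.5, 118.5, 107.9]
tool_rot: [-1.569, 0.0, -1.555]
force: [-0.6, -0.1, -1.8]
width: 55.0
pos [428.5 118.5 107.9] jaw 0.9 w 55.0 t 18.4 F [-0.6 -0.1 -1.8] q1,7 [ 0.1  -1.06]
shift cm [39.41 -0.39 15.21] turn [-0.1 -0.1 -0. ]
```

View pics/w11.png

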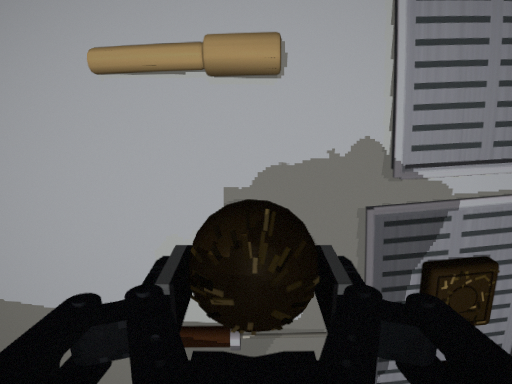

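Held level. I carry it across, well above the other pieces.

```bash
python3 -m inch '[0.3,0.8,0,0.3,0,0,0, 0.3,3.2,-0.1,1.2,0,0,0, 0.3,6.7,-0.2,2.6,0,0,0, 0.3,10.6,-0.4,4.1,0,0,0, 0.3,14.6,-0.4,5.6,0,0,0, 0.3,18.5,-0.4,7.1,0,0,0, 0.3,22.5,-0.4,8.7,0,0,0, 0.3,26.4,-0.4,10.2,0,0,0, 0.3,30.3,-0.4,11.7,0,0,0, 0.3,34.3,-0.4,13.2,0,0,0, 0.3,37.4,-0.4,14.4,0,0,0, 0.3,39.4,-0.4,15.2,0,0,0]'
python3 -m inch '[0.3,0,0,0,0,0,0, 0.3,0,0,0,0,0,0, 0.3,0,0,0,0,0,0]'
python3 - <<'E'
from h import *
go(587,-273,6.3,1)
d=imaging.get_image("wrist"); cv2.imwrite("pics/w12.png",d["img"][:,:,::-1])
d=imaging.get_image("top"); cv2.imwrite("pics/t12.png",cv2.resize(d["img"][95:275,60:440,::-1],None,fx=2.1,fy=2.1))
E
```

```text
clock: 19.65
eef_pos: [585.8, -276.9, 109.1]
tool_rot: [-1.574, -0.001, -1.557]
force: [0.4, -0.3, -1.0]
width: 54.8
clock: 19.95
eef_pos: [586.0, -271.0, 110.5]
tool_rot: [-1.572, 0.001, -1.552]
force: [0.7, -0.2, -0.2]
width: 55.1
pos [ 586.  -271.   110.5] jaw 1.1 w 55.1 t 19.95 F [ 0.7 -0.2 -0.2] q1,7 [ 0.79 -0.16]
shift cm [ 0.21 10.42  0.11] turn [ 0.1  0.1 -0.1]
```

View pics/w12.png

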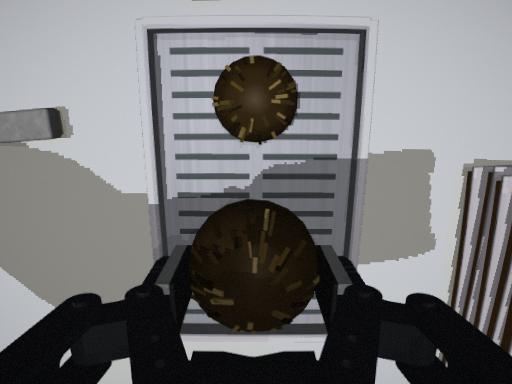

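View pics/t12.png

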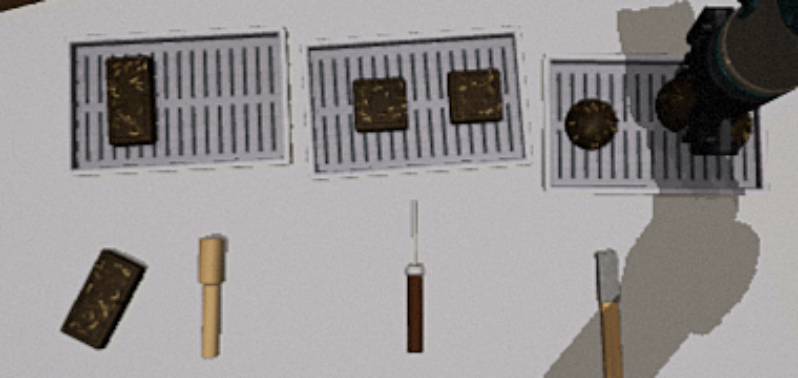

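The held nest is over the gap between the two nests, about 20 mm clear on each side by calculation. I lower it.

```bash
python3 -m inch '[0.3,0,0.5,0.1,0,0,0, 0.3,0.1,2,0.1,0,0,0, 0.3,0.1,4.5,0.1,0,0,0, 0.3,0.1,7,0.1,0,0,0, 0.3,0.1,8.8,0.1,0,0,0, 0.3,0.1,9.8,0.1,0,0,0, 0.3,0.1,10.2,0.1,0,0,0, 0.3,0.1,10.3,0.1,0,0,0, 0.3,0.1,10.4,0.1,0,0,0, 0.3,0.1,10.4,0.1,0,0,0]'
python3 - <<'E'
from h import *
go(587,-273,6.3,1)
E
```

```text
clock: 21.05
eef_pos: [588.4, -273.7, 8.2]
tool_rot: [-1.569, -0.001, -1.554]
force: [-0.3, -0.8, 0.2]
width: 54.9
pos [ 588.4 -273.7    8.2] jaw 1.0 w 54.9 t 21.05 F [-0.3 -0.8  0.2] q1,7 [ 0.75 -0.24]
shift cm [-0.08  0.19 -0.14] turn [-0.1 -0.   0. ]
```

```bash
python3 -m inch '[0.3,0,0.1,0,0,0,0, 0.3,0,0.15,0,0,0,0, 0.7,0,0.15,0,0,0,0, 0.8,0,0.15,0,0,0,0, 0.9,0,0.15,0,0,0,0, 0.9,0,0.1,0,0,0,0, 0.9,0,-1,0,0,0,0, 0.9,0,-3,0,0,0,0, 0.9,0,-6,0,0,0,0, 1,0,-9,0,0,0,0, 1,0,-11,0,0,0,0, 1,0,-11.5,0,0,0,0]'
python3 - <<'E'
from h import *
go(376,334.5,125,65.5)
d=imaging.get_image("wrist"); cv2.imwrite("pics/w13.png",d["img"][:,:,::-1])
E
```

```text
clock: 22.25
eef_pos: [590.0, -273.8, 126.9]
tool_rot: [-1.565, -0.002, -1.554]
force: [0.2, -0.8, -0.0]
width: 85.3
pos [ 590.  -273.8  126.9] jaw 1.0 w 85.3 t 22.25 F [ 0.2 -0.8 -0. ] q1,7 [ 0.8  -0.14]
shift cm [-61.19  -0.07 -20.35] turn [ -0.2 -64.5   0.3]
```

View pics/w13.png

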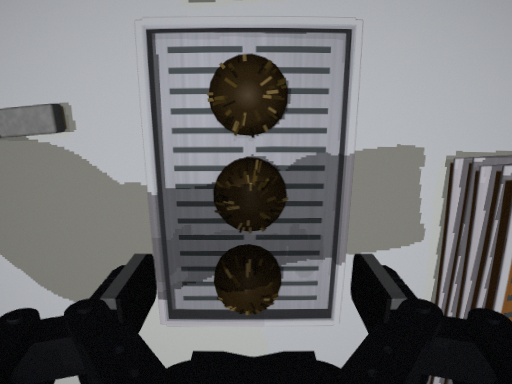

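Three nests in a row at (248,95), (250,193), (248,280), all flat with gaps. Now the brick, in two moves.

```bash
python3 -m inch '[1,-0.7,0,-0.2,0,-0.7,0, 1,-2.5,0,-0.8,0,-2.6,0, 1,-5.5,0,-1.8,0,-5.8,0, 1,-9,0,-3,0,-9.5,0, 1,-12.5,0,-4.2,0,-13.2,0, 1,-16,0,-5.3,0,-16.9,0, 1,-19.5,0,-6.5,0,-20.6,0, 1,-23,0,-7.6,0,-24.2,0, 1,-26.5,0,-8.8,0,-27.9,0, 1,-30,0,-10,0,-31.6,0, 1,-33,0,-11,0,-34.8,0, 1,-34,0,-11.3,0,-36,0]'
python3 - <<'E'
from h import *
go(376,334.5,125,65.5)
E
```

```text
clock: 23.5
eef_pos: [466.5, 68.1, 121.8]
tool_rot: [-1.571, 0.003, -0.918]
force: [-0.2, 0.1, -0.2]
width: 85.2
pos [466.5  68.1 121.8] jaw 37.4 w 85.2 t 23.5 F [-0.2  0.1 -0.2] q1,7 [ 0.36 -0.38]
shift cm [-26.66  -0.24   9.01] turn [ -0.  -28.1  -0.2]
```

```bash
python3 -m inch '[1,-0.8,0,0.3,0,-0.8,0, 1,-3,0,1,0,-3.2,0, 1,-6,0,2,0,-6.3,0, 1,-9.3,0,3.1,0,-9.8,0, 1,-12.7,0,4.3,0,-13.4,0, 1,-16,0,5.4,0,-16.9,0, 1,-19.3,0,6.5,0,-20.3,0, 1,-22.5,0,7.6,0,-23.7,0, 1,-25,-0.1,8.4,0,-26.3,0, 1,-26.4,-0.2,8.9,0,-27.8,0, 1,-26.66,-0.24,9,0,-28.1,0, 1,-26.66,-0.24,9,0,-28.1,0]'
python3 - <<'E'
from h import *
go(376,334.5,4,65.5)
d=imaging.get_image("wrist"); cv2.imwrite("pics/w14.png",d["img"][:,:,::-1])
E
```

```text
clock: 24.7
eef_pos: [381.1, 330.3, 124.3]
tool_rot: [-1.572, -0.001, -0.437]
force: [0.1, -0.9, 0.0]
width: 85.3
pos [381.1 330.3 124.3] jaw 65.0 w 85.3 t 24.7 F [ 0.1 -0.9  0. ] q1,7 [-0.18 -0.48]
shift cm [-0.65 12.03  0.18] turn [ 0.1 -0.5  0. ]
```

View pics/w14.png

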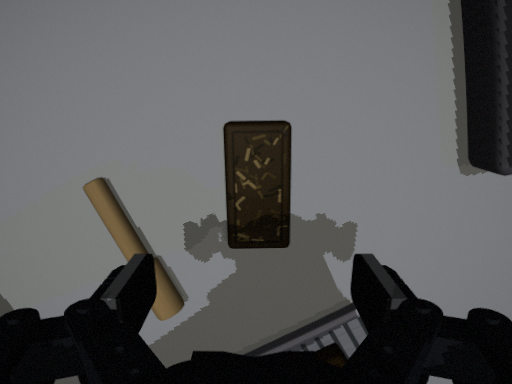

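The brick is at (258,185), aligned with the jaws, and the mallet's nearest part stays outside the fingers' footprint. I descend partway and check.

```bash
python3 -m inch '[1,0,0.5,0,0,0,0, 1,0,2,0,0,0,0, 1,0,4,0,0,0,0, 1,0,6,0,0,0,0, 1,0,7.2,0,0,0,0, 1,0,7.5,0,0,0,0, 1,0,7.5,0,0,0,0]'
python3 - <<'E'
from h import *
go(376,334.5,4.5,65.5)
d=imaging.get_image("wrist"); cv2.imwrite("pics/w15.png",d["img"][:,:,::-1])
E
```

```text
clock: 25.45
eef_pos: [380.5, 331.2, 49.6]
tool_rot: [-1.571, 0.0, -0.435]
force: [-0.1, 0.4, -0.1]
width: 85.3
pos [380.5 331.2  49.6] jaw 65.1 w 85.3 t 25.45 F [-0.1  0.4 -0.1] q1,7 [-0.25 -0.62]
shift cm [-0.55  4.51  0.11] turn [ 0.  -0.4 -0. ]
```

View pics/w15.png

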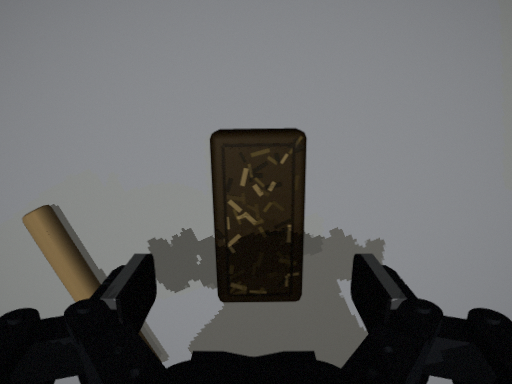

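```bash
python3 -m inch '[1,-0.3,0.5,0.1,0,0,0, 1,-0.5,1.8,0.1,0,0,0, 1,-0.5,3,0.1,0,0,0, 1,-0.5,4,0.1,0,0,0, 1,-0.5,4.4,0.1,0,0,0, 1,-0.5,4.5,0.1,0,0,0, 0.8,-0.5,4.5,0.1,0,0,0, 0.6,-0.5,4.5,0.1,0,0,0, 0.4,-0.5,4.5,0.1,0,0,0, 0.3,-0.5,4.5,0.1,0,0,0, 0.3,-0.5,4.5,0.1,0,0,0, 0.3,-0.5,4.5,0.1,0,0,0]'
python3 -m inch '[0.25,0,0,0,0,0,0, 0.25,0,0,0,0,0,0, 0.25,0,-0.3,0,0,0,0, 0.25,0,-1,0,0,0,0, 0.25,0,-3,0,0,0,0, 0.25,0,-5.5,0,0,0,0, 0.25,0,-8,0,0,0,0, 0.25,0,-9.2,0,0,0,0, 0.25,0,-9.5,0,0,0,0, 0.25,0,-9.5,0,0,0,0]'
python3 - <<'E'
from h import *
go(601,227,98,94.8)
d=imaging.get_image("wrist"); cv2.imwrite("pics/w16.png",d["img"][:,:,::-1])
E
```

```text
clock: 26.7
eef_pos: [376.6, 335.0, 5.5]
tool_rot: [-1.57, -0.001, -0.435]
force: [-0.9, -0.9, 5.3]
width: 48.4
clock: 27.7
eef_pos: [376.6, 334.2, 99.6]
tool_rot: [-1.571, -0.0, -0.435]
force: [-1.2, -0.3, -1.1]
width: 48.6
pos [376.6 334.2  99.6] jaw 65.1 w 48.6 t 27.7 F [-1.2 -0.3 -1.1] q1,7 [-0.21 -0.53]
shift cm [24.87  0.17 -0.26] turn [  0.  -29.7   0. ]
```

View pics/w16.png

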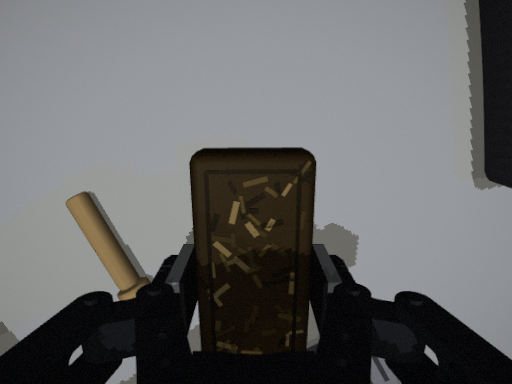

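The brick is held centrally and level. I move it to the free half of the brick tray.

```bash
python3 -m inch '[0.25,0.9,0,0,0,-1,0, 0.25,3,0,0,0,-3.6,0, 0.25,6,0,0,0,-7.2,0, 0.25,9.5,0,-0.1,0,-11.3,0, 0.25,13,0,-0.1,0,-15.5,0, 0.25,16.5,0,-0.2,0,-19.7,0, 0.25,20,0,-0.2,0,-23.9,0, 0.25,23,0,-0.2,0,-27.5,0, 0.25,24.5,0,-0.25,0,-29.2,0, 0.25,24.87,0,-0.26,0,-29.7,0, 0.25,24.87,0,-0.26,0,-29.7,0, 0.25,24.87,0,-0.26,0,-29.7,0]'
python3 - <<'E'
from h import *
imaging.get_image("wrist")
go(601,227,8.5,94.8)
d=imaging.get_image("wrist"); cv2.imwrite("pics/w17.png",d["img"][:,:,::-1])
E
```

```text
clock: 28.95
eef_pos: [599.2, 228.5, 99.2]
tool_rot: [-1.571, 0.002, 0.085]
force: [0.6, 1.1, -1.4]
width: 48.4
pos [599.3 228.5  99.5] jaw 94.9 w 48.6 t 29.0 F [ 0.2  0.8 -0.9] q1,7 [0.13 0.48]
shift cm [ 0.16  9.1  -0.17] turn [-0.   0.1 -0.1]
```

View pics/w17.png

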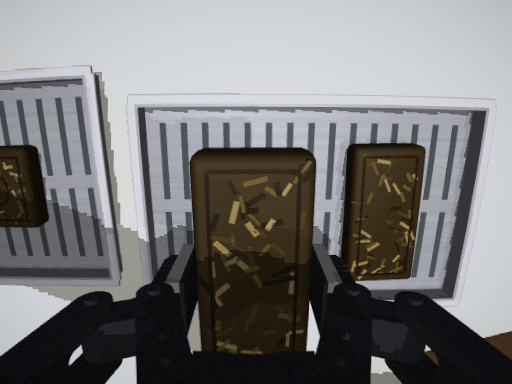

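The brick is parallel to the laid one and inside the walls, with finger room between them. I lower it, then open only partway.

```bash
python3 -m inch '[0.25,0.1,0.5,-0.1,0,0,0, 0.25,0.1,2,-0.1,0,0,0, 0.25,0.1,4,-0.1,0,0,0, 0.25,0.1,6,-0.1,0,0,0, 0.25,0.1,7.7,-0.1,0,0,0, 0.25,0.1,8.6,-0.1,0,0,0, 0.25,0.1,8.9,-0.1,0,0,0, 0.25,0.1,9,-0.1,0,0,0, 0.25,0.1,9.1,-0.1,0,0,0, 0.25,0.1,9.1,-0.1,0,0,0]'
python3 -m inch '[0.25,0,0,0,0,0,0, 0.65,0,0,0,0,0,0, 0.75,0,0,0,0,0,0, 0.8,0,0,0,0,0,0, 0.8,0,0,0,0,0,0, 0.8,0,-1,0,0,0,0, 0.8,0,-3,0,0,0,0, 0.9,0,-6,0,0,0,0, 1,0,-9,0,0,0,0, 1,0,-12,0,0,0,0, 1,0,-14,0,0,0,0, 1,0,-14,0,0,0,0]'
python3 - <<'E'
from h import *
go(420,0,200,94.8)
d=imaging.get_image("wrist"); cv2.imwrite("pics/w18.png",d["img"][:,:,::-1])
E
```

```text
clock: 30.05
eef_pos: [602.3, 226.8, 9.4]
tool_rot: [-1.57, -0.001, 0.083]
force: [-0.5, 0.2, -1.1]
width: 48.6
clock: 31.25
eef_pos: [603.4, 228.1, 153.1]
tool_rot: [-1.568, -0.006, 0.083]
force: [-0.2, 0.5, -0.4]
width: 85.4
pos [603.4 228.1 153.1] jaw 94.8 w 85.4 t 31.25 F [-0.2  0.5 -0.4] q1,7 [0.15 0.53]
shift cm [-20.15  -4.86 -21.19] turn [-0.1 -0.   0.3]
```

View pics/w18.png

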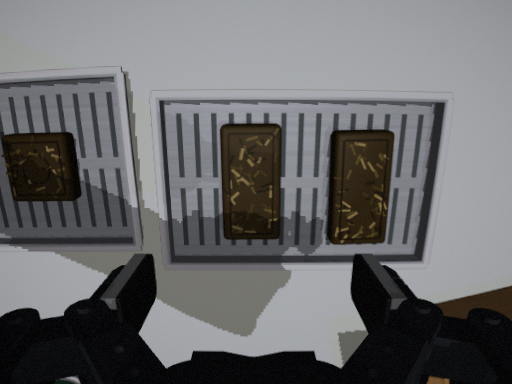

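The brick lies at (251,182), parallel to the laid one at (361,187). I move the arm back out of the way for a full check.

```bash
python3 -m inch '[1,-0.8,-0.3,-0.9,0,0,0, 1,-3,-1,-3,0,0,0, 1,-6,-1.5,-6,0,0,0, 1,-9,-2,-9,0,0,0, 1,-12,-3,-12,0,0,0, 1,-15,-4,-15,0,0,0, 1,-18,-4.5,-18,0,0,0, 1,-19.6,-4.8,-20,0,0,0, 1,-20.1,-4.86,-21,0,0,0, 1,-20.1,-4.86,-21,0,0,0, 1,-20.1,-4.86,-21,0,0,0]'
python3 - <<'E'
from h import *
T=dict(b=((597.7,268.3),4.8),s=((603.9,-.3),5.5),n=((586.9,-269.4),1.15))
for n in ("top","scene"):
    d=imaging.get_image(n); m=mask(d["img"])
    for c in cv2.findContours(m,0,2)[0]:
        A=cv2.contourArea(c)
        if not 200<A<1500: continue
        w=ray(d,c,18)[:,:2].astype(np.float32); r=cv2.minAreaRect(w); p=np.array(r[0])
        if not 540<p[0]<660: continue
        k=min(T,key=lambda k:abs(T[k][0][1]-p[1])); a=np.radians(T[k][1]); e=p-T[k][0]
        print(n,k,p.round(1),"tray xy",round(float(e@[np.cos(a),np.sin(a)]),1),round(float(e@[-np.sin(a),np.cos(a)]),1),np.round(r[1],1),"ang",round((r[2]-T[k][1]+45)%90-45,1))
    if n=="top": cv2.imwrite("pics/t19.png",cv2.resize(d["img"][95:275,60:440,::-1],None,fx=2.1,fy=2.1))
E
```

```text
clock: 32.4
eef_pos: [419.7, 1.2, 197.2]
tool_rot: [-1.569, -0.001, 0.083]
force: [0.5, 1.5, -0.3]
width: 85.6
top n [ 585.7 -346.9] tray xy -2.8 -77.5 [52.7 59.8] ang 0.5
top n [ 588.3 -272.6] tray xy 1.3 -3.2 [52.7 57.3] ang 0.5
top n [ 584.9 -199.6] tray xy -0.6 69.9 [55.5 51.9] ang -0.8
top s [593.5  41.1] tray xy -6.4 42.2 [72.  56.7] ang -3.8
top s [612.3 -65.9] tray xy 2.1 -66.1 [60.3 59.1] ang -3.8
top b [596.  318.8] tray xy 2.6 50.5 [101.9  53.3] ang 1.3
top b [599.1 225.2] tray xy -2.3 -43.1 [102.7  51.4] ang 1.0
scene b [595.8 320.4] tray xy 2.5 52.0 [104.3  47.4] ang 1.9
scene b [598.  225.4] tray xy -3.3 -42.8 [102.8  48.9] ang 0.5
scene s [599.6  38.8] tray xy -0.5 39.3 [64.5 58.8] ang -1.6
scene s [613.6 -66.9] tray xy 3.3 -67.2 [62.3 58.7] ang 2.0
scene n [ 582.8 -198.2] tray xy -2.6 71.3 [60.3 50.2] ang 23.8
scene n [ 585.8 -274.5] tray xy -1.2 -5.1 [64.  50.5] ang 26.2
scene n [ 585.1 -351. ] tray xy -3.5 -81.5 [63.7 48.8] ang 26.9
```

View pics/t19.png

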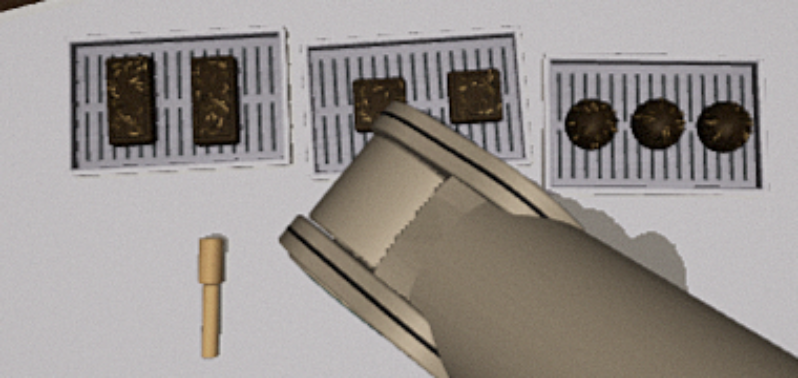

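Every piece is in place in both views. The arm's elbow overlaps the loose square in the top view only, and the scene view shows that square clear. I hand in.

```bash
python3 -c "
from cell import finish_job
print(finish_job())"
```

```text
the job is handed in; nothing more can be done
None
```

All four loose pieces are in the tray of their kind, and I handed the job in at about 32 s of the 120 s allowed. No verdict is reported, so the figures below are from my last camera checks.

| Piece | Position in its tray, y (mm) | Laid piece, y (mm) | Centre spacing (mm) | Needed (mm) |
|---|---|---|---|---|
| Nests (two placed) | about +70 and −4 | about −80 | about 75 | over 63 |
| Brick | about −43 | about +51 | about 94 | over 56 |
| Square | about +40 | about −67 | about 107 | over 65 |

- **Alignment:** the brick and the square are within about 2° of their tray's axes, against about 12.6° allowed.
- **Laid pieces:** they show at the same positions as at the start, within measuring noise.
- **Flatness:** I judged the pieces flat from the wrist pictures only.
- **Arm:** it was clear of everything at about z = 197 mm, and the forces shown after each move stayed under about 11 N.

Three readings disagreed:
- **Square:** in the last top view the arm partly covered it, giving a skewed 72 x 57 mm outline and −4°. The scene view and the earlier wrist picture, both unobstructed, showed it correctly placed.
- **Nests:** the two views differ by 2 to 4 mm.
- **Finger opening:** it read 1.5 to 3 mm under the true piece widths while gripping.

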